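# Reset the stop collar of a slide-gate unit against its spring buffer

### The arm

A 7-joint arm with a two-finger parallel gripper is mounted at the origin on the work surface. World frame = base frame: x ahead of the robot, y to its left, z up, the work surface at z = 0. Lengths are in m, angles in rad, forces in N, time in s.
With the tool pointing down it reaches from about 0.4 to 0.9 m from the base axis. Payload 5.6 kg.
Tool frame: the origin (TCP) lies between the finger pads; the fingertips stand 17 mm ahead of it and the grasp point (between the pads) lies 2 mm behind it (env.tip_reach is the distance from the TCP to the fingertips, in m); z points along the fingers, y is the direction in which the jaws open and shut (so a half turn about z gives the same grasp; the last joint's range is limited). The gripper opens to 92 mm and grips with 3 to 60 N. Pads are 20 mm wide; open, the fingers measure 128 mm over their backs; the gripper's body (75 mm by 189 mm) begins 69 mm behind the grasp point.
Start: joints at [1.069, 0.468, -0.012, 1.603, 0.006, 1.071, -0.056], TCP at [0.288, -0.583, 0.232] pointing down, gripper open.
Joint ranges: [-2.53, 2.53], [-0.31, 2.02], [-1.57, 1.55], [0.28, 2.44], [-1.29, 4.43], [0.15, 1.84], [-2.92, 2.92]. Speed limits (rad/s): [2.57, 2.57, 3.14, 3.14, 3.14, 3.14, 3.14].

### API

Orientations are given as a unit quaternion [w, x, y, z].
In Python, from station import env gives the robot as it stands.
- The arm moves only by the tool servo_tool, never from a script. Its argument "series" is a list of rows, each an object with "translation": the shift along the world's x, y, z in m, a list of three; "rotation": the turn, a rotation vector about the world's x, y, z in rad, a list of three; "claw": the gripper command: -1 is fully open, 1 is shut, values between are in proportion. In form: [{"translation": [x, y, z], "rotation": [rx, ry, rz], "claw": claw}, ...]. A call has 1 to 8 rows; each row shifts and turns the commanded pose from where the row before left it; what a row does not reach is not made up. A row lasts 1/12 s, in which the tool goes at most 41.7 mm and 7.16 degrees, less where a joint would pass 70% of its speed; a pose out of reach is approached as far as the arm can. A call with a gripper value outside its range is refused whole. The fingers move at their own pace and stop on an object; "grip_force" is the grip in N (left out, the last holds). Time passes only in rows, so rows that do not move let the fingers close. It gives the time, the measured TCP pose, the force and the opening at its end, in the units of the state.
- env.state(): the state, without advancing time (a new reading comes with each control period).
- env.camera(name): name is "scene" or "top" or "wrist"; returns the picture (384x512x3 uint8, red, green, blue); there is no depth.
- env.get_calibration(name): a dict with "intrinsics" (3x3 intrinsics, pixels), "position" and "rotation" of the camera in the world; the wrist camera has in their place "mount" (4x4, takes a point from camera to tool coordinates, whose origin is the TCP and whose axes are the flange's). Camera axes: x right, y up, looking along -z (the intrinsics and any distortion apply to the point x, -y, -z); pixel columns grow to the right and rows downward; lengths in m; the calibration is good to about 2 mm. A picture is of the moment at which its call begins: read the wrist's pose just before it. get_calibration takes no time and is no camera call.
- env.hand_in(): hands the job in, once; it reports no verdict.
Trained networks look in the newest picture that a camera, given by its name, has taken for a name from the list of things; names that differ only in an ending like _2 or _b are one class to them, and where a whole thing is asked for, a point or a joint stands for the part that bears it (a point fixed in the world has none). Each returns a list of dicts, best first, with "p" (0 to 1); they miss things now and then, are a little off and sometimes report something else, mostly with a low value. They report only what shows in the picture. A call takes as long as a camera call.
- env.recognise(camera, target): "location" ([row, column] in pixels, amid what is visible of it).
- env.masks_of(camera, target): "pixels" (384x512 bool, what is visible of it) and "location" ([row, column] in pixels, amid what is visible of it).
The state is a dict: "t": time; "joint_pos": joint angles; "joint_vel": joint speeds; "joint_efforts": joint torques, N m; "eef_pos": TCP position; "tool_rot": TCP orientation; "wrist_force": force on the tool from outside, world axes, zero at the start; "wrist_torque": the same for the moment, N m; "width": finger opening in m.
Only numpy, scipy, OpenCV 4.12 (cv2) and the standard library are available. Lean on these libraries where they do the work, as an engineer would, in place of code of your own. Each camera call takes 0.05 s, during which the arm holds its last target.

### The job

On the slide-gate unit, loosen the wing screw of the stop collar first, then slide the collar along its rod up against the spring buffer until the buffer is pressed in about 3 mm (never deeper than 6 mm), and tighten the screw fully again so that the collar stays there by itself. Then let go, and leave the filter, the pipe coupling and the screwdriver lying beside the unit where they are.

Things in the scene. Friction and masses are not known exactly. Their poses are not given: they have to be found in the camera images.
- unit: The slide-gate unit, fixed to the bench: aluminium base plate 100 x 340 x 12 mm, a grey end block (50 x 30 mm, top at 84 mm) at each end, between them a polished 16 mm rod, axis 66 mm above the bench. Origin: on the bench under the middle of the plate; z up, y along the rod, from the collar towards the buffer. Nothing on it but the wing screw stands above 90 mm. A thin gate blade sticks out low past the +y end.
- rod_end (a point): The +y end of the rod, 170 mm from the unit's middle, 66 mm above the bench. Between it and the collar a third grey block, like the end blocks (50 x 30 mm, top 84 mm), is bolted on over the rod and carries the spring buffer. Its middle is 50 to 90 mm from the unit's middle: where exactly differs each time and is not reported, so the buffer must be found by feel or by eye.
- buffer (a joint): How far the spring buffer is pressed in, m (0 free, 0.010 bottomed). A steel sleeve with a 36 mm black rubber head around the rod, on the -y side of the third block; free, its face stands 36 mm from that block's middle. It begins to give at 2 N and takes 2 N more for each mm: about 8 N at 3 mm.
- collar_mid (a point): Centre of the stop collar, on the rod's axis: dark steel ring 44 mm across and 26 mm wide along the rod, on the -y half of the rod. It slides along the rod but cannot turn on it. Its faces lie 13 mm either side of this point. Loosened it slides with about 1.2 N of friction; tight it is held against more than 20 N. It can be pushed along by its wing screw.
- wing (a point): Middle of the steel wing of the collar's set screw, 115 mm above the bench, over the collar's centre: an upright flat bar 36 mm long, 8 mm thick and 22 mm high (104 to 126 mm above the bench) on a 10 mm stem; the screw's axis is vertical. x along the wing's length, z up. Tight, the wing's length stands 0.4 rad clockwise (seen from above) of the unit's x axis.
- screw (a joint): Angle of the wing screw, rad: 0 = tight (a firm stop), growing counter-clockwise seen from above as it loosens, to a stop at 1.4. The collar is gripped below about 0.44 and free above 0.5; tight again means below 0.15. Turning takes 0.15 to 0.3 N m.
- filter: Bystander: upright pleated filter cartridge, 40 mm across, 62 mm high, brass caps; origin under its middle.
- coupling: Bystander: short upright steel pipe, 52 mm across, 45 mm high; origin under its middle.
- screwdriver: Bystander: grey screwdriver, 200 mm long, lying on the bench; origin under its middle.

How it is judged:
On the way, in this order (a step that is already met when the one before it is completed fails the run):
1. the screw is loosened (beyond 0.5 rad) before the collar has been moved more than 6 mm (value of joint screw above 0.5 rad and distance of collar_mid from where it was at the start of the episode below 0.006 m), for 0.1 s.
2. the collar presses the buffer in by 1.5 to 4.5 mm (value of joint buffer between 0.0015 and 0.0045 m), for 0.2 s.
At the end, for the whole second after the job is handed in: The collar, let go, keeps the buffer pressed in by 1.5 to 4.5 mm, with its screw tight (below 0.15 rad) (all of step 2 and value of joint screw below 0.15 rad); the robot touches nothing.
It fails at once if the buffer is pressed in deeper than 7 mm (value of joint buffer above 0.007 m).
It fails at once if a bystander is moved more than 20 mm (distance of any of filter, coupling, screwdriver from where it was at the start of the episode above 0.02 m).
It also fails if it takes over 64 s, if anything falls off the work surface, if the arm or the gripper's body presses on something with over 40 N, if the wrist force passes 120 N, or if a joint passes its speed limit or range.

## Working session

There is one attempt and no reset: what is moved stays moved. The work goes in short steps, Python scripts to look and compute and a tool call to move; the robot and the scene stay as the last step left them, time stands still between calls to the robot, and variables do not carry over. Pictures are saved under pics/ and viewed, and the job is handed in when it is done.

Besides the shell and the picture viewer there is one more tool, called after "Request:" as a command line: name --argument value ..., lists and objects as JSON in quotes. servo_tool: Moves the arm, as the interface text tells. Its arguments: {"type":"object","properties":{"series":{"type":"array"},"grip_force":{"type":"number"}},"required":["series"]}

```bash
ls; mkdir -p pics
python3 - <<'E'
from station import env
import cv2
s=env.state(); print(s)
for n in ("scene","top"):
    im=env.camera(n); cv2.imwrite(f"pics/{n}0.png",im[:,:,::-1])
    print(n,env.get_calibration(n))
    for t in ("wing","collar_mid","unit","buffer"):
        r=env.recognise(n,t); print(t,[(x["p"],x["location"]) for x in r[:2]])
print(env.state()["t"])
E
```

```text
pics
{'t': 0.0, 'joint_pos': array([ 1.06899594,  0.46836588, -0.0116049 ,  1.60364508,  0.0060283 ,
        1.07139557, -0.05627188]), 'joint_vel': array([ 1.03904989e-03, -1.33884250e-03, -1.21012962e-03, -1.87707994e-04,
        6.37776510e-05,  1.00807695e-03,  1.09622362e-03]), 'joint_efforts': array([-4.59461389e-04, -5.20575249e+01, -1.23754810e-02, -2.43753469e+01,
       -5.66627062e-02,  1.70567381e-02,  1.56269984e-04]), 'eef_pos': array([ 0.28754905, -0.5823059 ,  0.23063878]), 'tool_rot': array([-8.46776659e-04,  9.73804885e-01,  2.27383493e-01, -2.73820206e-04]), 'wrist_force': array([-0.16070077,  0.4536911 ,  1.28896636]), 'wrist_torque': array([ 0.00339161,  0.0167437 , -0.02161332]), 'width': 0.09191873962322374}
scene {'intrinsics': array([[454.83791765,   0.        , 252.28459319],
       [  0.        , 454.83791765, 195.04366123],
       [  0.        ,   0.        ,   1.        ]]), 'position': array([ 0.9884375 , -0.24364352,  0.70042471]), 'rotation': array([0.8104952 , 0.31419453, 0.17623048, 0.4618681 ])}
wing [(0.45, [237.3, 190.2])]
collar_mid [(0.56, [244.9, 191.0])]
unit [(0.88, [250.8, 234.7])]
buffer []
top {'intrinsics': array([[446.69970087,   0.        , 255.08206267],
       [  0.        , 446.69970087, 195.71428347],
       [  0.        ,   0.        ,   1.        ]]), 'position': array([0.45749611, 0.04327985, 0.9226465 ]), 'rotation': array([ 0.71468945,  0.0241788 , -0.03157505, -0.69831038])}
wing []
collar_mid [(0.62, [179.3, 327.0])]
unit [(0.77, [173.4, 274.5])]
buffer [(0.51, [170.6, 252.6])]
0.5
```

```bash
python3 -c "
import cv2
a=cv2.imread('pics/scene0.png');b=cv2.imread('pics/top0.png')
cv2.imwrite('pics/s0c.png',cv2.resize(a[170:320,120:360],(800,500),interpolation=cv2.INTER_CUBIC))
cv2.imwrite('pics/t0c.png',cv2.resize(b[100:250,170:410],(800,500),interpolation=cv2.INTER_CUBIC))"
```

```text
(no output)
```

View pics/scene0.png

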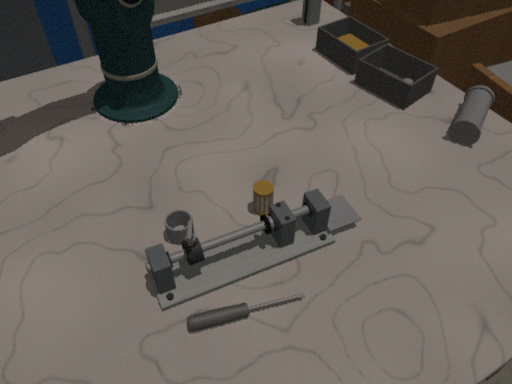

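View pics/s0c.png

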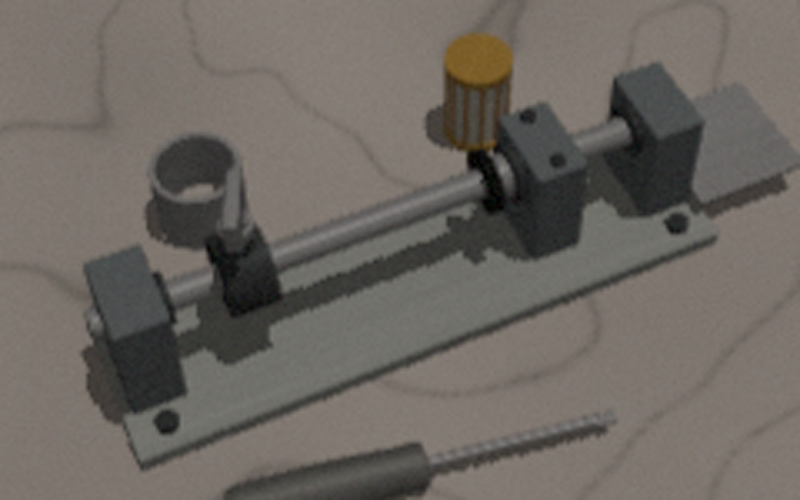

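View pics/t0c.png

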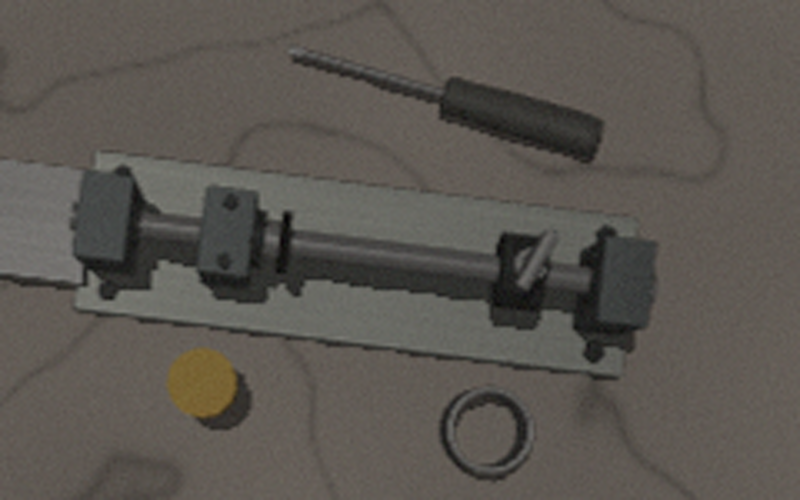

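View pics/top0.png

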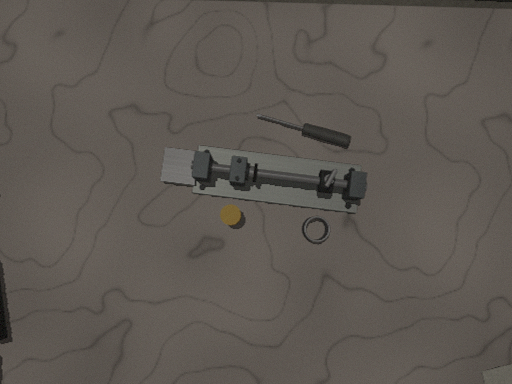

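```bash
cat > h.py <<'E'
import numpy as np
from station import env
from scipy.spatial.transform import Rotation as R
def q(w): return R.from_quat([w[1],w[2],w[3],w[0]])
def ray(name,u,v,st=None):
    c=env.get_calibration(name);K=c["intrinsics"]
    d=np.array([(u-K[0,2])/K[0,0],-(v-K[1,2])/K[1,1],-1])
    if name=="wrist":
        m=np.array(c["mount"]);T=q(st["tool_rot"])
        return st["eef_pos"]+T.apply(m[:3,3]),T.apply(m[:3,:3]@d)
    return c["position"],q(c["rotation"]).apply(d)
def onz(name,u,v,z,st=None):
    p,d=ray(name,u,v,st); return p+d*(z-p[2])/d[2]
E
python3 - <<'E'
from h import *
np.set_printoptions(precision=4,suppress=True)
f=lambda x,y:(170+(x+.5)/3.3333-.5,100+(y+.5)/3.3333-.5)
g=lambda x,y:(120+(x+.5)/3.3333-.5,170+(y+.5)/3.3333-.5)
P=[onz("top",*f(*c),.012) for c in [(98,150),(637,215),(618,377),(77,308)]]
for p in P:print(p)
print(np.linalg.norm(P[0]-P[1]),np.linalg.norm(P[1]-P[2]))
m=sum(P)/4
d=(P[0]+P[3]-P[1]-P[2])[:2];d/=np.linalg.norm(d);print("mid",m,"ydir",d)
yaw=np.arctan2(-d[0],d[1]);print("yaw",yaw)
a=onz("top",*f(552,235),.126);b=onz("top",*f(523,288),.126)
print("wing",a,b,(a+b)/2,np.linalg.norm(a-b),"ang",np.arctan2(*(a-b)[:2][::-1]),"exp",yaw-.4)
def U(p): r=p[:2]-m[:2];return np.array([r@[d[1],-d[0]],r@d])
print("wing in unit",U((a+b)/2))
for k in [(240,260),(222,183),(180,290),]: pass
# block top 84: corners in top crop
for c in [(204,186),(258,191),(252,280),(198,275)]: print("blk",U(onz("top",*f(*c),.084)))
for c in [(291,213),(286,273)]: print("bufface",U(onz("top",*f(*c),.066)))
# scene
for c in [(510,118),(547,102),(585,165),(542,180)]: print("blk s",U(onz("scene",*g(*c),.084)))
for c in [(236,170),(228,235)]: print("wing s",onz("scene",*g(*c),.12))
print(env.get_calibration("wrist"))
E
```

```text
[0.6324 0.1524 0.012 ]
[ 0.6    -0.1818  0.012 ]
[ 0.4995 -0.1705  0.012 ]
[0.5341 0.1621 0.012 ]
0.33578004632292385 0.10114930991139104
mid [ 0.5665 -0.0095  0.012 ] ydir [0.0999 0.995 ]
yaw -0.10009535774581738
wing [ 0.5701 -0.1076  0.126 ] [ 0.541  -0.0922  0.126 ] [ 0.5556 -0.0999  0.126 ] 0.032967322218325594 ang -0.48609892656913867 exp -0.5000953577458174
wing in unit [-0.0018 -0.0911]
blk [0.0235 0.0952]
blk [0.0244 0.0644]
blk [-0.0265  0.0615]
blk [-0.0274  0.0921]
bufface [0.017  0.0443]
bufface [-0.0181  0.0429]
blk s [-0.0253  0.0712]
blk s [-0.0272  0.0947]
blk s [0.0203 0.0922]
blk s [0.0198 0.0671]
wing s [ 0.5343 -0.0883  0.12  ]
wing s [ 0.5682 -0.1086  0.12  ]
{'intrinsics': array([[301.7426,   0.    , 257.7685],
       [  0.    , 301.7426, 193.2073],
       [  0.    ,   0.    ,   1.    ]]), 'mount': array([[ 0.001 ,  0.9677,  0.2521,  0.0716],
       [ 1.    , -0.0009, -0.0005,  0.0008],
       [-0.0002,  0.2521, -0.9677, -0.1523],
       [ 0.    ,  0.    ,  0.    ,  1.    ]])}
```

Request:
servo_tool --series '[{"translation": [0.0168,0.0302,0],"rotation": [0,0,-0.06],"claw": -1},{"translation": [0.0168,0.0302,0],"rotation": [0,0,-0.06],"claw": -1},{"translation": [0.0168,0.0302,0],"rotation": [0,0,-0.06],"claw": -1},{"translation": [0.0168,0.0302,0],"rotation": [0,0,-0.06],"claw": -1},{"translation": [0.0168,0.0302,0],"rotation": [0,0,-0.06],"claw": -1},{"translation": [0.0168,0.0302,0],"rotation": [0,0,-0.06],"claw": -1},{"translation": [0.0168,0.0302,0],"rotation": [0,0,-0.06],"claw": -1},{"translation": [0.0168,0.0302,0],"rotation": [0,0,-0.06],"claw": -1}]'

```text
t: 1.17
eef_pos: [0.4228, -0.3397, 0.2319]
tool_rot: [0.0, 1.0, -0.012, 0.0]
wrist_force: [1.2, -0.2, -0.2]
width: 0.0921
```

Request:
servo_tool --series '[{"translation": [0.0168,0.0302,0],"rotation": [0,0,-0.06],"claw": -1},{"translation": [0.0168,0.0302,0],"rotation": [0,0,-0.06],"claw": -1},{"translation": [0.0168,0.0302,0],"rotation": [0,0,-0.06],"claw": -1},{"translation": [0.0168,0.0302,0],"rotation": [0,0,-0.06],"claw": -1},{"translation": [0.0168,0.0302,0],"rotation": [0,0,-0.06],"claw": -1},{"translation": [0.0168,0.0302,0],"rotation": [0,0,-0.06],"claw": -1},{"translation": [0.0168,0.0302,0],"rotation": [0,0,-0.06],"claw": -1},{"translation": [0,0,0],"rotation": [0,0,-0.06],"claw": -1}]'

```text
t: 1.83
eef_pos: [0.543, -0.1218, 0.2319]
tool_rot: [-0.002, 0.97, -0.244, 0.001]
wrist_force: [-0.5, 0.7, 0.2]
width: 0.0921
```

Run:
```python
from h import *
import cv2
s=env.state();im=env.camera("wrist");cv2.imwrite("pics/w1.png",im[:,:,::-1])
print(s);Rm=q(s["tool_rot"]).as_matrix();print(Rm,np.arctan2(Rm[1,1],Rm[0,1]))
for t in("wing","collar_mid"):
  for x in env.recognise("wrist",t)[:2]:
    r,c=x["location"];print(t,x["p"],r,c,onz("wrist",c,r,.115,s))
im=env.camera("top");cv2.imwrite("pics/t1.png",cv2.resize(im[100:250,170:410,::-1],(800,500),interpolation=cv2.INTER_CUBIC))
```

```text
{'t': 1.8333, 'joint_pos': array([ 0.22729146,  0.31335206, -0.07871529,  1.83219085,  0.0242361 ,
        0.99534133, -1.92553308]), 'joint_vel': array([-0.0484232 , -0.02173989,  0.19368346,  0.03675968, -0.02056188,
        0.00727799, -0.5950613 ]), 'joint_efforts': array([ 1.94770016e+00, -4.16985512e+01,  9.60927866e-01, -2.33225584e+01,
        3.42060775e-01, -2.59462825e-02,  7.98959518e-02]), 'eef_pos': array([ 0.54300822, -0.12177897,  0.2318698 ]), 'tool_rot': array([-2.02845467e-03,  9.69650648e-01, -2.44485245e-01,  6.86691491e-04]), 'wrist_force': array([-0.48159661,  0.72938051,  0.18272816]), 'wrist_torque': array([ 0.08313823,  0.01655247, -0.01271686]), 'width': 0.092059393629562}
[[ 8.80452987e-01 -4.74127766e-01  2.32355617e-03]
 [-4.74133338e-01 -8.80445701e-01  3.59801290e-03]
 [ 3.39847223e-04 -4.26955665e-03 -9.99990828e-01]] -2.0647743407132317
wing 0.68 193.5 231.7 [ 0.55603582 -0.10078     0.115     ]
collar_mid 0.65 189.1 233.1 [ 0.55906808 -0.10397136  0.115     ]
```

View pics/w1.png

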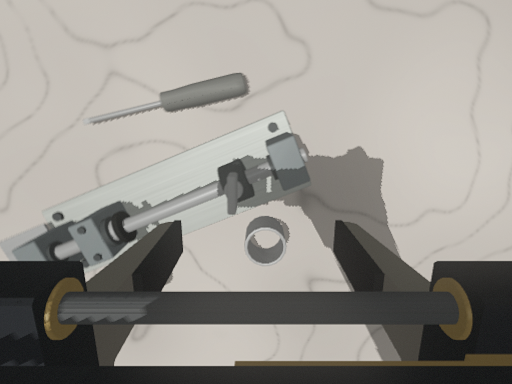

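Request:
servo_tool --series '[{"translation": [0.0064,0.0106,-0.01],"rotation": [0,0,0],"claw": -1},{"translation": [0.0064,0.0106,-0.015],"rotation": [0,0,0],"claw": -1},{"translation": [0,0,-0.025],"rotation": [0,0,0],"claw": -1},{"translation": [0,0,-0.02],"rotation": [0,0,0],"claw": -1},{"translation": [0,0,0],"rotation": [0,0,0],"claw": -0.5},{"translation": [0,0,0],"rotation": [0,0,0],"claw": -0.5}]'

```text
t: 2.53
eef_pos: [0.5518, -0.1089, 0.1605]
tool_rot: [0.0, 0.969, -0.248, -0.001]
wrist_force: [0.4, -0.2, -0.1]
width: 0.0807
```

Run:
```python
from h import *
import cv2
s=env.state();im=env.camera("wrist");cv2.imwrite("pics/w2.png",im[:,:,::-1])
Rm=q(s["tool_rot"]).as_matrix();print(s["eef_pos"],s["wrist_force"],np.arctan2(Rm[1,1],Rm[0,1]))
for t in("wing",):
  for x in env.masks_of("wrist",t)[:1]:
    r,c=x["location"];print(t,x["p"],r,c,onz("wrist",c,r,.115,s))
    v,u=np.nonzero(x["pixels"]);print(u.min(),u.max(),v.min(),v.max())
```

```text
[ 0.5517797  -0.10893968  0.16045236] [ 0.36024001 -0.19483623 -0.11697193] -2.0728505018364864
wing 0.91 220.3 243.4 [ 0.55736519 -0.10060773  0.115     ]
233 256 193 251
```

View pics/w2.png

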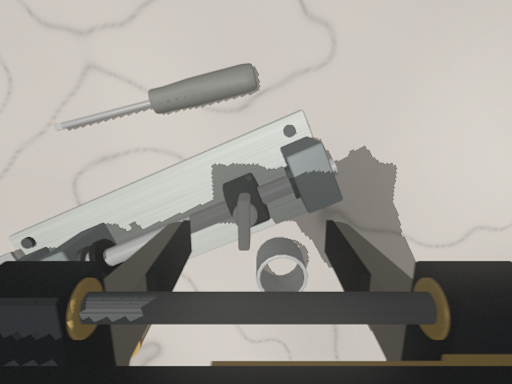

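Request:
servo_tool --series '[{"translation": [0.0024,0.0042,0],"rotation": [0,0,0],"claw": -0.5},{"translation": [0.0023,0.0042,0],"rotation": [0,0,0],"claw": -0.5},{"translation": [0,0,-0.02],"rotation": [0,0,0],"claw": -0.5},{"translation": [0,0,-0.0185],"rotation": [0,0,0],"claw": -0.5},{"translation": [0,0,-0.01],"rotation": [0,0,0],"claw": -0.5},{"translation": [0,0,0],"rotation": [0,0,0],"claw": -0.5},{"translation": [0,0,0],"rotation": [0,0,0],"claw": -0.5}]'

```text
t: 3.22
eef_pos: [0.5575, -0.0999, 0.1133]
tool_rot: [-0.0, 0.969, -0.248, -0.0]
wrist_force: [-0.1, 0.8, -0.2]
width: 0.0687
```

Run:
```python
from h import *
import cv2
s=env.state();im=env.camera("wrist");cv2.imwrite("pics/w3.png",im[:,:,::-1])
Rm=q(s["tool_rot"]).as_matrix();print(s["eef_pos"],s["wrist_force"],np.arctan2(Rm[1,1],Rm[0,1]))
for t in("wing",):
  for x in env.masks_of("wrist",t)[:1]:
    r,c=x["location"];print(t,x["p"],r,c,onz("wrist",c,r,.115,s))
```

```text
[ 0.55752731 -0.09994511  0.11327174] [-0.08876629  0.80090888 -0.17664085] -2.071761183250245
wing 0.89 248.3 260.3 [ 0.55856364 -0.10203549  0.115     ]
```

View pics/w3.png

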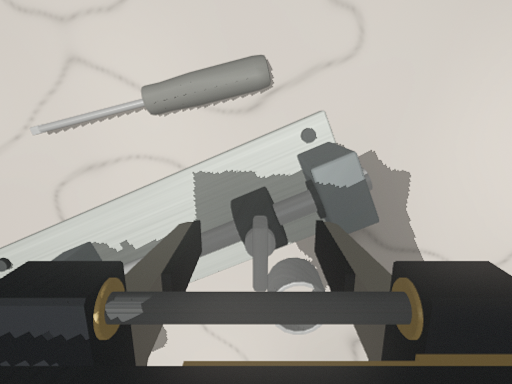

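Request:
servo_tool --grip_force 40 --series '[{"translation": [0,0,0],"rotation": [0,0,0],"claw": 1},{"translation": [0,0,0],"rotation": [0,0,0],"claw": 1},{"translation": [0,0,0],"rotation": [0,0,0],"claw": 1},{"translation": [0,0,0],"rotation": [0,0,0],"claw": 1},{"translation": [0,0,0],"rotation": [0,0,0],"claw": 1},{"translation": [0,0,0],"rotation": [0,0,0],"claw": 1},{"translation": [0,0,0],"rotation": [0,0,0],"claw": 1},{"translation": [0,0,0],"rotation": [0,0,0],"claw": 1}]'

```text
t: 3.98
eef_pos: [0.5573, -0.1002, 0.1131]
tool_rot: [0.0, 0.969, -0.248, -0.0]
wrist_force: [-0.2, 0.2, -0.7]
width: 0.0178
```

```bash
cat > st.py <<'E'
from h import *
np.set_printoptions(precision=4,suppress=True)
s=env.state();Rm=q(s["tool_rot"]).as_matrix()
d=np.array([.0999,.995,0]);m=np.array([.5665,-.0095,0])
print("t",s["t"],s["eef_pos"],"F",s["wrist_force"],"T",s["wrist_torque"],"ang",np.arctan2(Rm[1,1],Rm[0,1]),"w",s["width"],"along",(s["eef_pos"]-m)@d,"across",(s["eef_pos"]-m)@[.995,-.0999,0],"Fd",s["wrist_force"]@d,"j7",s["joint_pos"][6])
E
python3 st.py
```

```text
t 3.9833 [ 0.5573 -0.1002  0.1131] F [-0.22    0.1649 -0.7121] T [ 0.0395  0.0624 -0.015 ] ang -2.0720572456146185 w 0.017844097794726205 along -0.09117444773881593 across -5.207716084320463e-05 Fd 0.14205363058567388 j7 -1.997788828992665
```

Request:
servo_tool --series '[{"translation": [0,0,0],"rotation": [0,0,0],"claw": 1},{"translation": [0,0,0],"rotation": [0,0,0],"claw": 1},{"translation": [0,0,0],"rotation": [0,0,0],"claw": 1},{"translation": [0,0,0],"rotation": [0,0,0],"claw": 1}]'

```text
t: 4.32
eef_pos: [0.557, -0.1008, 0.113]
tool_rot: [0.0, 0.969, -0.248, -0.0]
wrist_force: [-1.7, -2.9, 1.8]
width: 0.008
```

```bash
python3 st.py
```

```text
t 4.3167 [ 0.557  -0.1008  0.113 ] F [-1.7254 -2.8618  1.7704] T [-0.4613  0.3816 -0.0221] ang -2.0725656303852973 w 0.008025941111186558 along -0.09184393997383165 across -0.0003481118270728198 Fd -3.0198399185473734 j7 -1.9978151363465666
```

Request:
servo_tool --series '[{"translation": [0,0,0],"rotation": [0,0,0.1],"claw": 1},{"translation": [0,0,0],"rotation": [0,0,0.1],"claw": 1},{"translation": [0,0,0],"rotation": [0,0,0.1],"claw": 1},{"translation": [0,0,0],"rotation": [0,0,0.1],"claw": 1}]'

```text
t: 4.65
eef_pos: [0.5571, -0.1003, 0.1129]
tool_rot: [-0.0, 0.999, -0.049, -0.0]
wrist_force: [-1.4, -0.8, -0.6]
width: 0.0084
```

```bash
python3 st.py
```

```text
t 4.65 [ 0.5571 -0.1003  0.1129] F [-1.3875 -0.8317 -0.6205] T [-0.0966  0.2053 -0.0958] ang -1.6678513588566166 w 0.008421332843574948 along -0.09126502017516457 across -0.0002578502772756248 Fd -0.966127586414579 j7 -1.6494308322080584
```

Request:
servo_tool --series '[{"translation": [0,0,0],"rotation": [0,0,0.1],"claw": 1},{"translation": [0,0,0],"rotation": [0,0,0.1],"claw": 1},{"translation": [0,0,0],"rotation": [0,0,0.1],"claw": 1},{"translation": [0,0,0],"rotation": [0,0,0.1],"claw": 1},{"translation": [0,0,0],"rotation": [0,0,0.1],"claw": 1},{"translation": [0,0,0],"rotation": [0,0,0],"claw": 1},{"translation": [0,0,0],"rotation": [0,0,0],"claw": 1},{"translation": [0,0,0],"rotation": [0,0,0],"claw": 1}]'

```text
t: 5.32
eef_pos: [0.557, -0.0996, 0.1129]
tool_rot: [-0.0, 0.98, 0.197, -0.0]
wrist_force: [-1.9, 1.6, -1.1]
width: 0.0081
```

```bash
python3 st.py;  python3 - <<'E'
from h import *
import cv2
im=env.camera("wrist");cv2.imwrite("pics/w4.png",im[:,:,::-1])
E
```

```text
t 5.3167 [ 0.557  -0.0996  0.1129] F [-1.9042  1.5513 -1.1161] T [ 0.3654  0.3341 -0.0762] ang -1.1743418987970913 w 0.008103861403189687 along -0.0906424298868337 across -0.00039941136330034295 Fd 1.353319425776393 j7 -1.225081402619424
```

View pics/w4.png

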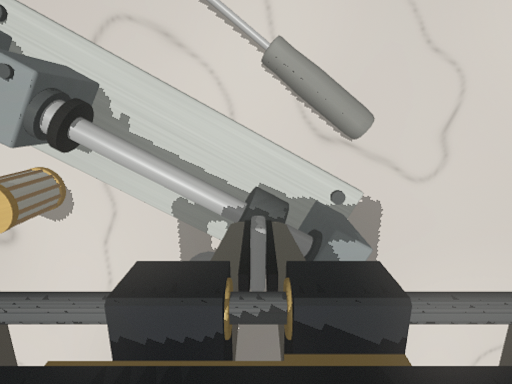

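Request:
servo_tool --series '[{"translation": [0.0005,0.005,0],"rotation": [0,0,0],"claw": 1},{"translation": [0.001,0.01,0],"rotation": [0,0,0],"claw": 1},{"translation": [0.0015,0.015,0],"rotation": [0,0,0],"claw": 1},{"translation": [0.0015,0.015,0],"rotation": [0,0,0],"claw": 1},{"translation": [0.0015,0.015,0],"rotation": [0,0,0],"claw": 1},{"translation": [0.0015,0.015,0],"rotation": [0,0,0],"claw": 1},{"translation": [0.001,0.01,0],"rotation": [0,0,0],"claw": 1},{"translation": [0.0005,0.005,0],"rotation": [0,0,0],"claw": 1}]'

```text
t: 6.03
eef_pos: [0.5664, -0.0075, 0.113]
tool_rot: [-0.001, 0.98, 0.199, 0.0]
wrist_force: [-0.6, -1.4, -0.9]
width: 0.008
```

```bash
python3 st.py
```

```text
t 6.0333 [ 0.5664 -0.0075  0.113 ] F [-0.6166 -1.426  -0.8715] T [-0.2207  0.1945 -0.0327] ang -1.1696746352855623 w 0.008043674253971143 along 0.0020010442417793704 across -0.0003190979964596031 Fd -1.4804729295487784 j7 -1.3916616924021956
```

Request:
servo_tool --series '[{"translation": [0.0005,0.005,0],"rotation": [0,0,0],"claw": 1},{"translation": [0.0005,0.005,0],"rotation": [0,0,0],"claw": 1},{"translation": [0.0005,0.005,0],"rotation": [0,0,0],"claw": 1},{"translation": [0,0,0],"rotation": [0,0,0],"claw": 1},{"translation": [0,0,0],"rotation": [0,0,0],"claw": 1}]'

```text
t: 6.45
eef_pos: [0.5677, 0.0056, 0.113]
tool_rot: [-0.0, 0.98, 0.198, 0.0]
wrist_force: [-1.5, 1.2, -1.9]
width: 0.0078
```

```bash
python3 st.py;  python3 - <<'E'
from h import *
import cv2
im=env.camera("wrist");cv2.imwrite("pics/w5.png",im[:,:,::-1])
im=env.camera("top");cv2.imwrite("pics/t5.png",cv2.resize(im[100:250,170:410,::-1],(800,500),interpolation=cv2.INTER_CUBIC))
im=env.camera("scene");cv2.imwrite("pics/s5.png",cv2.resize(im[120:270,170:410,::-1],(800,500),interpolation=cv2.INTER_CUBIC))
E
```

```text
t 6.45 [0.5677 0.0056 0.113 ] F [-1.4828  1.2489 -1.8731] T [ 0.2832  0.2674 -0.03  ] ang -1.1718492272206162 w 0.00781986052766979 along 0.015111298164078014 across -0.0002933476125738823 Fd 1.094504318803179 j7 -1.4175257338501561
```

View pics/w5.png

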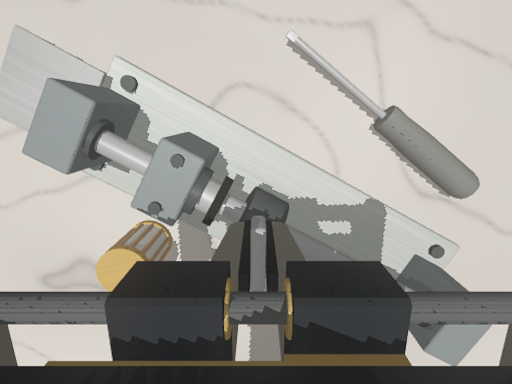

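View pics/s5.png

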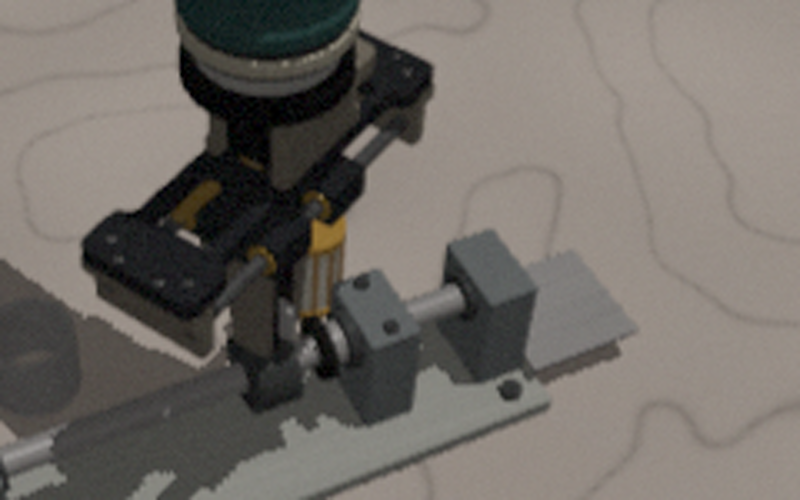

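Request:
servo_tool --series '[{"translation": [0.0003,0.003,0],"rotation": [0,0,0],"claw": 1},{"translation": [0.0003,0.003,0],"rotation": [0,0,0],"claw": 1},{"translation": [0.0002,0.002,0],"rotation": [0,0,0],"claw": 1},{"translation": [0.0001,0.001,0],"rotation": [0,0,0],"claw": 1}]'

```text
t: 6.93
eef_pos: [0.5686, 0.014, 0.113]
tool_rot: [0.0, 0.98, 0.198, -0.0]
wrist_force: [-1.5, -1.4, -2.8]
width: 0.0078
```

```bash
python3 st.py
```

```text
t 6.9333 [0.5686 0.014  0.113 ] F [-1.5189 -1.4468 -2.7591] T [-0.2046  0.4312 -0.0387] ang -1.172001496437066 w 0.007836557207128609 along 0.023586757023723058 across -0.0002607924722010603 Fd -1.591296501575481 j7 -1.4342134667091482
```

Request:
servo_tool --series '[{"translation": [0.0001,0.001,0],"rotation": [0,0,0],"claw": 1},{"translation": [0.0001,0.001,0],"rotation": [0,0,0],"claw": 1}]'

```text
t: 7.1
eef_pos: [0.5688, 0.0157, 0.113]
tool_rot: [0.0, 0.98, 0.198, -0.0]
wrist_force: [-1.9, -1.0, -3.1]
width: 0.0084
```

```bash
python3 st.py
```

```text
t 7.1 [0.5688 0.0157 0.113 ] F [-1.8682 -1.0035 -3.0867] T [-0.2287  0.4969 -0.0538] ang -1.1721783475460437 w 0.008389080988954573 along 0.025302350928302148 across -0.00024674690359396186 Fd -1.1851224551080923 j7 -1.437673677006198
```

Moving drag is steady at about −1.2 to −1.6 N along the rod. Creeping on in 1 mm steps.

Request:
servo_tool --series '[{"translation": [0.0001,0.001,0],"rotation": [0,0,0],"claw": 1},{"translation": [0.0001,0.001,0],"rotation": [0,0,0],"claw": 1}]'

```text
t: 7.27
eef_pos: [0.569, 0.0178, 0.113]
tool_rot: [0.0, 0.98, 0.198, -0.0]
wrist_force: [-1.4, -0.3, -3.9]
width: 0.0081
```

Request:
servo_tool --series '[{"translation": [0.0001,0.001,0],"rotation": [0,0,0],"claw": 1}]'

```text
t: 7.35
eef_pos: [0.5691, 0.0188, 0.113]
tool_rot: [0.0, 0.98, 0.198, -0.0]
wrist_force: [-1.3, -1.1, -4.5]
width: 0.0079
```

Request:
servo_tool --series '[{"translation": [0.0001,0.001,0],"rotation": [0,0,0],"claw": 1}]'

```text
t: 7.43
eef_pos: [0.5692, 0.0199, 0.113]
tool_rot: [-0.0, 0.98, 0.198, -0.0]
wrist_force: [-1.8, -1.0, -3.8]
width: 0.0079
```

```bash
python3 st.py
```

```text
t 7.4333 [0.5692 0.0199 0.113 ] F [-1.7778 -0.9945 -3.8254] T [-0.2209  0.4888 -0.0033] ang -1.1720922281039563 w 0.007881614314782029 along 0.029501706804107273 across -0.00024726937876708876 Fd -1.1671278035226134 j7 -1.4448635024327914
```

Request:
servo_tool --series '[{"translation": [0.0001,0.001,0],"rotation": [0,0,0],"claw": 1}]'

```text
t: 7.52
eef_pos: [0.5693, 0.0209, 0.113]
tool_rot: [-0.0, 0.98, 0.198, -0.0]
wrist_force: [-1.4, -1.3, -3.2]
width: 0.008
```

Request:
servo_tool --series '[{"translation": [0.0001,0.001,0],"rotation": [0,0,0],"claw": 1}]'

```text
t: 7.6
eef_pos: [0.5694, 0.0214, 0.113]
tool_rot: [0.0, 0.98, 0.198, -0.0]
wrist_force: [-2.0, -3.5, -3.7]
width: 0.0081
```

Request:
servo_tool --series '[{"translation": [0.0001,0.001,0],"rotation": [0,0,0],"claw": 1}]'

```text
t: 7.68
eef_pos: [0.5694, 0.0218, 0.113]
tool_rot: [0.001, 0.98, 0.198, -0.0]
wrist_force: [-2.6, -4.4, -2.6]
width: 0.0084
```

```bash
python3 st.py
```

```text
t 7.6833 [0.5694 0.0218 0.113 ] F [-2.6276 -4.3867 -2.5651] T [-0.9112  0.5881 -0.0781] ang -1.1724286396854284 w 0.008417743244212105 along 0.031480215044184884 across -0.00022524051609892353 Fd -4.627235217152247 j7 -1.4502105728319479
```

Request:
servo_tool --series '[{"translation": [0.0001,0.001,0],"rotation": [0,0,0],"claw": 1},{"translation": [0.0001,0.001,0],"rotation": [0,0,0],"claw": 1}]'

```text
t: 7.85
eef_pos: [0.5696, 0.023, 0.113]
tool_rot: [0.001, 0.98, 0.198, -0.001]
wrist_force: [-1.5, -7.1, -2.9]
width: 0.0083
```

Request:
servo_tool --series '[{"translation": [0,0,0],"rotation": [0,0,0],"claw": 1},{"translation": [0,0,0],"rotation": [0,0,0],"claw": 1}]'

```text
t: 8.02
eef_pos: [0.5696, 0.0231, 0.113]
tool_rot: [0.001, 0.98, 0.198, -0.001]
wrist_force: [-2.1, -5.2, -2.7]
width: 0.0082
```

```bash
python3 st.py
```

```text
t 8.0167 [0.5696 0.0231 0.113 ] F [-2.1195 -5.1977 -2.6827] T [-1.1598  0.6304 -0.0023] ang -1.1731272027614446 w 0.008202867561728326 along 0.03276831977513603 across -0.00021777332338919115 Fd -5.383464224563311 j7 -1.453774280424089
```

Request:
servo_tool --series '[{"translation": [0.0001,0.001,0],"rotation": [0,0,0],"claw": 1},{"translation": [0.0001,0.0007,0],"rotation": [0,0,0],"claw": 1}]'

```text
t: 8.18
eef_pos: [0.5696, 0.0238, 0.1129]
tool_rot: [0.001, 0.98, 0.197, -0.001]
wrist_force: [-2.5, -7.4, -2.3]
width: 0.008
```

Request:
servo_tool --series '[{"translation": [0,0,0],"rotation": [0,0,0],"claw": 1},{"translation": [0,0,0],"rotation": [0,0,0],"claw": 1}]'

```text
t: 8.35
eef_pos: [0.5696, 0.0239, 0.113]
tool_rot: [0.001, 0.98, 0.197, -0.001]
wrist_force: [-2.9, -6.9, -1.8]
width: 0.0082
```

```bash
python3 st.py;  python3 - <<'E'
from h import *
import cv2
im=env.camera("wrist");cv2.imwrite("pics/w6.png",im[:,:,::-1])
E
```

```text
t 8.35 [0.5696 0.0239 0.113 ] F [-2.903  -6.8754 -1.8012] T [-1.6231  0.7547  0.0233] ang -1.173645195646247 w 0.008246062110700721 along 0.03354842148401771 across -0.00021999464229325544 Fd -7.130983794752673 j7 -1.4567940691246
```

View pics/w6.png

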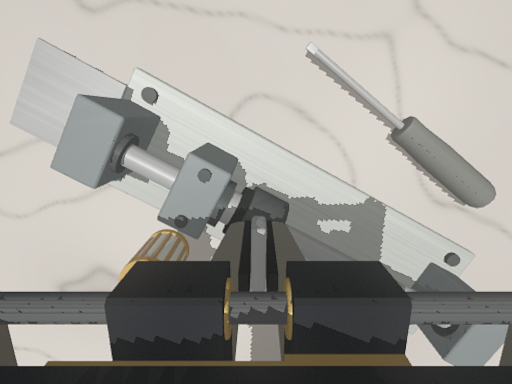

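Request:
servo_tool --series '[{"translation": [0,0,0],"rotation": [0,0,-0.08],"claw": 1},{"translation": [0,0,0],"rotation": [0,0,-0.08],"claw": 1},{"translation": [0,0,0],"rotation": [0,0,-0.08],"claw": 1},{"translation": [0,0,0],"rotation": [0,0,-0.06],"claw": 1},{"translation": [0,0,0],"rotation": [0,0,0],"claw": 1}]'

```text
t: 8.82
eef_pos: [0.5697, 0.0235, 0.113]
tool_rot: [0.002, 0.999, 0.047, -0.001]
wrist_force: [-3.4, -7.5, -2.4]
width: 0.0083
```

```bash
python3 st.py
```

```text
t 8.8167 [0.5697 0.0235 0.113 ] F [-3.4312 -7.5244 -2.4422] T [-1.8385  0.655   0.0616] ang -1.47589528403105 w 0.00825075129583188 along 0.033176004637649505 across -7.428426620093312e-05 Fd -7.829566762721963 j7 -1.7168112941325295
```

Request:
servo_tool --series '[{"translation": [0,0.0003,0],"rotation": [0,0,-0.08],"claw": 1},{"translation": [0,0,0],"rotation": [0,0,-0.08],"claw": 1},{"translation": [0,0,0],"rotation": [0,0,-0.08],"claw": 1},{"translation": [0,0,0],"rotation": [0,0,-0.06],"claw": 1}]'

```text
t: 9.15
eef_pos: [0.5697, 0.0234, 0.113]
tool_rot: [0.002, 0.995, -0.103, -0.0]
wrist_force: [-2.8, -8.4, -1.8]
width: 0.0082
```

```bash
python3 st.py
```

```text
t 9.15 [0.5697 0.0234 0.113 ] F [-2.8173 -8.4313 -1.7767] T [-2.0749  0.7273  0.1863] ang -1.7770783411418858 w 0.008151958288973275 along 0.0330632660686971 across -7.89096762369348e-05 Fd -8.670591133749465 j7 -1.9764060033459465
```

Request:
servo_tool --series '[{"translation": [0,0,0],"rotation": [0,0,-0.08],"claw": 1},{"translation": [0,0,0],"rotation": [0,0,-0.08],"claw": 1},{"translation": [0,0,0],"rotation": [0,0,-0.08],"claw": 1},{"translation": [0,0,0],"rotation": [0,0,-0.06],"claw": 1}]'

```text
t: 9.48
eef_pos: [0.5696, 0.0231, 0.1131]
tool_rot: [0.002, 0.968, -0.25, -0.0]
wrist_force: [-3.9, -10.3, -1.0]
width: 0.0082
```

```bash
python3 st.py
```

```text
t 9.4833 [0.5696 0.0231 0.1131] F [ -3.8862 -10.2507  -0.9624] T [-2.2346  0.8142  0.276 ] ang -2.0768332354013843 w 0.00816493001468065 along 0.03270749060832652 across -0.00016198691396881115 Fd -10.58764273534631 j7 -2.234357308836363
```

Request:
servo_tool --series '[{"translation": [0,0,0],"rotation": [0,0,-0.05],"claw": 1},{"translation": [0,0,0],"rotation": [0,0,-0.05],"claw": 1},{"translation": [0,0,0],"rotation": [0,0,0],"claw": 1}]'

```text
t: 9.73
eef_pos: [0.5695, 0.023, 0.1131]
tool_rot: [0.003, 0.955, -0.297, 0.0]
wrist_force: [-3.2, -10.3, -0.9]
width: 0.0089
```

```bash
python3 st.py
```

```text
t 9.7333 [0.5695 0.023  0.1131] F [ -3.2173 -10.2867  -0.9074] T [-2.3266  0.9012  0.574 ] ang -2.173776481154676 w 0.0089203982685922 along 0.03260081951242147 across -0.00024538557560668844 Fd -10.556628225359859 j7 -2.318182354184681
```

Request:
servo_tool --series '[{"translation": [-0.0005,-0.0015,0],"rotation": [0,0,0.04],"claw": 1},{"translation": [-0.0005,-0.0015,0],"rotation": [0,0,0.04],"claw": 1},{"translation": [0,0,0],"rotation": [0,0,0],"claw": 1}]'

```text
t: 9.98
eef_pos: [0.5694, 0.0228, 0.1131]
tool_rot: [0.0, 0.966, -0.257, 0.001]
wrist_force: [-0.3, -4.8, -4.8]
width: 0.0079
```

```bash
python3 st.py
```

```text
t 9.9833 [0.5694 0.0228 0.1131] F [-0.2923 -4.8127 -4.8447] T [-1.0226  0.1681  0.0197] ang -2.0913444734395084 w 0.00789969535991152 along 0.03242009360070475 across -0.00033210253761573955 Fd -4.817840548832873 j7 -2.2425189031233717
```

Request:
servo_tool --series '[{"translation": [-0.0002,-0.0015,0],"rotation": [0,0,0],"claw": 1},{"translation": [0,0,0],"rotation": [0,0,0],"claw": 1},{"translation": [0,0,0],"rotation": [0,0,0],"claw": 1}]'

```text
t: 10.23
eef_pos: [0.5694, 0.0227, 0.1131]
tool_rot: [-0.0, 0.966, -0.258, 0.001]
wrist_force: [0.9, -1.8, -6.4]
width: 0.008
```

```bash
python3 st.py
```

```text
t 10.2333 [0.5694 0.0227 0.1131] F [ 0.9321 -1.7967 -6.448 ] T [-0.3175 -0.1593  0.0523] ang -2.0922844208612985 w 0.007961745896630451 along 0.0323436249030621 across -0.0003464499161056467 Fd -1.6946047516080327 j7 -2.2414789883118282
```

Request:
servo_tool --series '[{"translation": [0,0,0],"rotation": [0,0,0],"claw": -0.5},{"translation": [0,0,0],"rotation": [0,0,0],"claw": -0.5},{"translation": [0,0,0],"rotation": [0,0,0],"claw": -0.5},{"translation": [0,0,0],"rotation": [0,0,0],"claw": -0.5},{"translation": [0,0,0],"rotation": [0,0,0],"claw": -0.5},{"translation": [0,0,0],"rotation": [0,0,0],"claw": -0.5}]'

```text
t: 10.73
eef_pos: [0.5691, 0.0225, 0.1134]
tool_rot: [-0.0, 0.966, -0.258, 0.0]
wrist_force: [0.5, 0.2, -0.1]
width: 0.0459
```

Request:
servo_tool --series '[{"translation": [0,0,0.005],"rotation": [0,0,0],"claw": -0.5},{"translation": [0,0,0.015],"rotation": [0,0,0],"claw": -0.5},{"translation": [0,0,0.03],"rotation": [0,0,0],"claw": -0.5},{"translation": [0,0,0.03],"rotation": [0,0,0],"claw": -0.5},{"translation": [0,0,0.02],"rotation": [0,0,0],"claw": -0.5},{"translation": [0,0,0],"rotation": [0,0,0],"claw": -0.5},{"translation": [0,0,0],"rotation": [0,0,0],"claw": -0.5}]'

```text
t: 11.32
eef_pos: [0.5695, 0.0223, 0.2145]
tool_rot: [-0.0, 0.966, -0.258, 0.001]
wrist_force: [0.6, 0.1, -0.6]
width: 0.0691
```

```bash
python3 st.py;  python3 - <<'E'
from h import *
import cv2
s=env.state();im=env.camera("wrist");cv2.imwrite("pics/w7.png",im[:,:,::-1])
im=env.camera("scene");cv2.imwrite("pics/s7.png",cv2.resize(im[170:270,220:380,::-1],(800,500),interpolation=cv2.INTER_CUBIC))
for x in env.masks_of("wrist","wing")[:1]:
    r,c=x["location"];print(x["p"],r,c,onz("wrist",c,r,.115,s))
    cv=cv2.minAreaRect(np.argwhere(x["pixels"])[:,::-1].astype(np.float32));print(cv)
    B=cv2.boxPoints(cv);B=[onz("wrist",*b,.126,s)[:2] for b in B];print(B)
E
```

```text
t 11.3167 [0.5695 0.0223 0.2145] F [ 0.5552  0.0773 -0.5937] T [0.0334 0.0245 0.016 ] ang -2.0921547011919737 w 0.06905672156617436 along 0.03193816941277081 across -0.00019559517246675823 Fd 0.1324253059033399 j7 -2.2254717655100094
0.68 202.9 254.2 [0.56931843 0.02630859 0.115     ]
((257.0, 201.5), (45.0, 18.0), 90.0)
[array([0.59211679, 0.018815  ]), array([0.58482856, 0.00608184]), array([0.55094163, 0.02519392]), array([0.55851323, 0.03843359])]
```

View pics/w7.png

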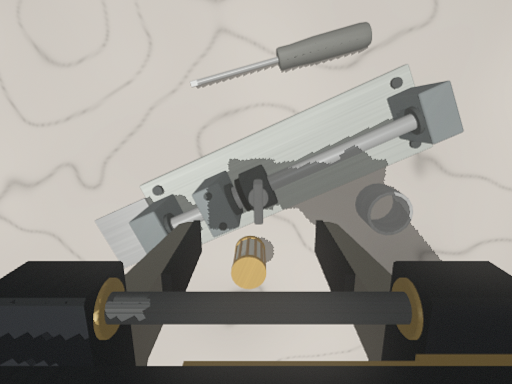

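View pics/s7.png

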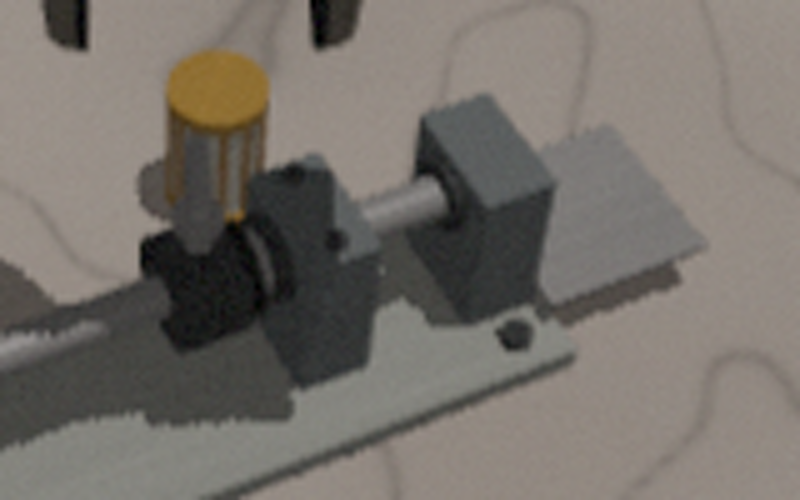

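Run:
```python
from station import env
print(env.hand_in())
```

```text
the job is handed in; nothing more can be done
None
```

The collar is now against the buffer with its screw tight, pressing it in by about 2.8 mm (give or take 0.5 mm). I handed the job in at about 11.5 s of the 64 s allowed. The hand-in gives no verdict, so the checks below are all I have.

**What I did:** I gripped the wing and loosened the screw by about 0.9 rad. I then slid the collar about 124 mm along the rod, feeling the buffer start to give where the pictures had placed it. After turning the screw back to its stop, I eased off the arm's push, let go and rose about 100 mm clear.

**Last checks:**
- **Buffer:** 2.8 mm is my estimate from how far the gripper travelled, and the push of about 7–8 N before tightening fits it. The gripper position alone, without allowing for a shift of about 1 mm as the grip turned, would give about 1.5 mm, right at the lower limit. I trust 2.8 mm more because the force agrees.
- **Screw:** the gripper came back to its starting angle within about 0.01 rad. Pushing 0.1 rad further raised the torque to 0.57 N m, so the screw is at its stop. In the last wrist picture the wing points the same way as at the start.
- **Holding by itself:** the collar did not shift noticeably when I eased off and let go, and the last picture shows it still against the buffer.
- **Clearance:** the gripper was clear of everything, with wrist force under 1 N.
- **Bystanders:** I never touched the filter, coupling or screwdriver, and they look unmoved in the last wrist picture, though I did not measure them again.

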